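Seat the keyed hub on its drive shaft

ROBOT

A 6-joint arm with a two-finger parallel gripper is mounted at the origin on a cart in front of the work surface, level with it; the furniture and walls round the work are solid. World frame = base frame: x ahead of the robot, y to its left, z up, the work surface at z = 0. Lengths are in m, angles in rad, forces in N, time in s.
With the tool pointing down it reaches from about 0.3 to 0.875 m from the base axis. Payload 6.4 kg.
Tool frame: the origin (TCP) lies midway between the tips of the shut fingers; the grasp point (between the pads) lies 19 mm behind it; z points along the fingers, y is the line along which they close (so a half turn about z gives the same grasp; the last joint's range is limited). The gripper opens to 85 mm and grips with 20 to 120 N. Pads are 22 mm wide; open, the fingers measure 114 mm over their backs; the gripper's body (76 mm by 85 mm) begins 54 mm behind the grasp point. The pads swing forward as they close: fully open they stand 13 mm farther back than shut.
Start: joints at [0.924, 0.181, 1.607, -0, 1.354, -0.206], TCP at [0.245, 0.52, 0.231] pointing down, gripper open.
Joint ranges: [-2.99, 2.99], [-0.89, 2.07], [0.3, 2.58], [-1.14, 4.28], [0, 2.63], [-3.12, 3.12]. Speed limits (rad/s): [2.57, 2.57, 3.01, 3.14, 3.14, 3.14].

INTERFACE

Orientations are given as a unit quaternion [w, x, y, z].
In Python, from bench import ctrl gives the robot as it stands. The module is installed in compiled form; this text tells all that it offers.
- The arm moves only by the tool move_arm, never from a script. Its argument "plan" is one flat list of numbers, 6 for each row, row after row: the shift along the world's x, y, z in units of 50 mm (1.0 is 50 mm), then the turn, a rotation vector about the world's x, y, z in rad. A call has 1 to 10 rows; each row is the pose to reach, as a shift and turn from the pose commanded when the call began; what a row does not reach only later rows make up. A row lasts 1/8 s, in which the tool goes at most 62.5 mm and 10.7 degrees, less where a joint would pass 70% of its speed; a pose out of reach is approached as far as the arm can. A call with a gripper value outside its range is refused whole. "grip" is the finger opening in mm, from 0 to 85.4, set as the call begins (left out, the last holds). The fingers move at their own pace and stop on an object; the grip force is fixed at half the most. Time passes only in rows, so rows that repeat a pose let the fingers close. It gives the time, the measured TCP pose, the force, the opening and the grip force at its end, in the units of the state.
- ctrl.get_obs(): the state, without advancing time (a new reading comes with each control period).
- ctrl.camera(name): name is "side" or "top"; returns a dict with "pixels" (420x560x3 uint8, red, green, blue), "fx", "fy", "cx", "cy" (pixels), "origin" and "attitude" of the camera in the world. Camera axes: x right, y down, z forward; pixel columns grow to the right and rows downward; lengths in m; the calibration is good to about 2 mm. A picture is of the moment at which its call begins. There is no depth.
- ctrl.hand_in(): hands the job in; it is judged then, once.
The state is a dict: "time_s": time; "q": joint angles; "dq": joint speeds; "joint_efforts": joint torques, N m; "eef_pos": TCP position; "eef_rot": TCP orientation; "wrist_force": force on the tool from outside, world axes, zero at the start; "torque": the same for the moment, N m; "opening": opening from 0.0 (shut) to 1.0 (fully open); "grasp_force": force on a finger pad.
Only numpy, scipy, OpenCV 4.12 (cv2) and the standard library are available. Lean on these libraries where they do the work, as an engineer would, in place of code of your own. Each camera call takes 0.05 s, during which the arm holds its last target. There are 200 camera calls.

TASK

Two small gear drives stand on the desk with their shafts up, each with a two-tab keyed hub on the shaft. One hub has not gone home: it sits high, its tabs resting on top of the shaft's collar, turned away from the keyway. Turn that hub on its shaft until its tabs drop into the keyway and the hub lies flush on the collar, then let go of it; leave alone the other hub, which is already home.

Things in the scene. Friction and masses are not known exactly. Their poses are not given: they have to be found in the camera images.
- hub: Loose dark steel hub, 110 to 225 g, that sits high. Origin on its axis at the tabs' underside, z up, x along its two opposite tabs (10 mm wide, out to 30 mm from the axis, z 0 to 20 mm). Body z 12 to 50 mm: 42 mm round with flats 32 mm apart facing +y and -y (grip these from above), 19 mm bore. Tabs start 25 to 80 degrees off the keyway. Let go lined up, it drops 12 mm by its own weight.
- drive: Fixed gear drive under that hub: 96 mm square foot, grey 76 mm housing (black terminal box on its +x side), steel collar 68 mm wide with its top at z 84 mm, 16 mm shaft to z 128 mm. Origin under the foot on the shaft's axis, z up. Keyway: slot across the collar along the drive's x, 21 mm wide, 14 mm deep; tabs enter within about 10 degrees, either way round. Hub origin at z 84 mm at first, 72 mm when home.
- other_hub: An identical hub on an identical second drive, already home: its tabs lie in the keyway, so it sits 12 mm lower than the high one. Same origin and axes. To be left alone.
There are look-alikes about, which are no part of the job. Leave any yellow look-alike of the hub alone.

How it is judged:
By the outcome, as a careful person would: the job done as asked, in the order asked, and still so for the second after the job is handed in, with the robot touching nothing.
It also fails if it takes over 32 s, if anything falls off the work surface, if the arm or the gripper's body presses on something with over 40 N, if the wrist force passes 120 N, or if a joint passes its speed limit or range.

## Working session

There is one attempt and no reset: what is moved stays moved. The work goes in short steps, Python scripts to look and compute and a tool call to move; the robot and the scene stay as the last step left them, time stands still between calls to the robot, and variables do not carry over. Pictures are saved under pics/ and viewed, at most 10 in all, crops included, and the job is handed in when it is done.

Besides the shell and the picture viewer there is one more tool, called after "Call:" as a command line: name --argument value ..., lists and objects as JSON in quotes. move_arm: Moves the arm, as the interface text tells. Its arguments: {"type":"object","properties":{"plan":{"type":"array"},"grip":{"type":"number"}},"required":["plan"]}

```bash
mkdir -p pics
python3 - <<'E'
from bench import ctrl
import cv2
for n in("side","top"):
    c=ctrl.camera(n); cv2.imwrite(f"pics/{n}0.png",c["pixels"][:,:,::-1]); print({k:v for k,v in c.items() if k!="pixels"})
o=ctrl.get_obs();print(o)
E
```

```text
{'fx': 495.33513248904694, 'fy': 495.33513248904694, 'cx': 279.707371135287, 'cy': 211.85561412560074, 'origin': array([ 0.32272694, -1.04735029,  0.46421108]), 'attitude': array([-0.5454812 ,  0.83400958, -0.06860595,  0.04659946])}
{'fx': 426.043092518814, 'fy': 426.043092518814, 'cx': 277.991419451532, 'cy': 213.62746621116642, 'origin': array([ 0.34442331, -0.23946268,  0.93980101]), 'attitude': array([-0.06183056,  0.70749565, -0.70332206,  0.03106403])}
{'time_s': 0.1, 'q': array([ 9.23690888e-01,  1.81490676e-01,  1.60792668e+00,  2.52359930e-05,
        1.35378999e+00, -2.06305737e-01]), 'dq': array([ 0.00134378, -0.00290934, -0.00116158,  0.00018887,  0.0020753 ,
        0.00054217]), 'joint_efforts': array([ 1.25940564e-04, -4.45876479e+01, -3.52240634e+01, -3.27257249e-04,
        4.10932320e-03,  3.23669462e-05]), 'eef_pos': array([0.2450013 , 0.51963578, 0.23045176]), 'eef_rot': array([-3.45354928e-04,  2.18622409e-01,  9.75809198e-01, -7.29856186e-04]), 'wrist_force': array([-0.06238322, -0.26862859,  0.46618442]), 'torque': array([0.05196644, 0.00210636, 0.00288447]), 'grasp_force': 0.0, 'opening': 0.9982491242730768}
```

View pics/side0.png

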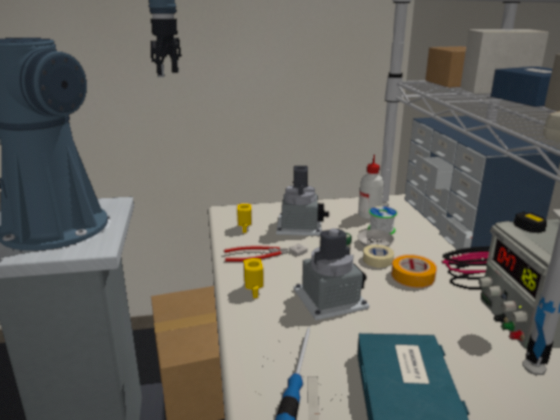

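View pics/top0.png

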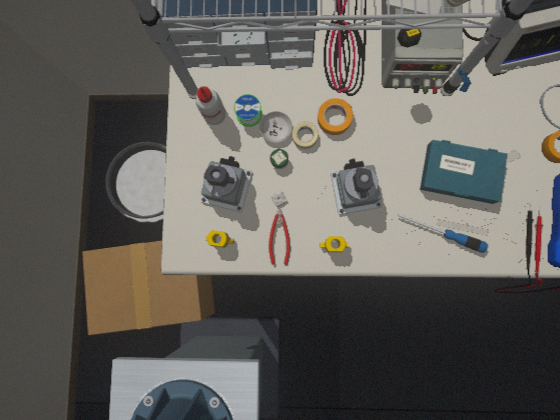

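The side view shows two drives: far at about (301,205) and near at about (333,270). From the top they are at about (226,184) and (358,186). The yellow hubs are look-alikes. The far hub seems to sit higher, so I'll enlarge both drives.

Run:
```python
import cv2,numpy as np
s=cv2.imread("pics/side0.png");t=cv2.imread("pics/top0.png")
f=lambda im,x,y,w,h:cv2.resize(im[y:y+h,x:x+w],(400,300),interpolation=cv2.INTER_CUBIC)
cv2.imwrite("pics/crops.png",np.vstack([np.hstack([f(s,255,160,100,75),f(s,285,225,100,75)]),np.hstack([f(t,180,150,80,60),f(t,318,155,80,60)])]))
```

```text
(no output)
```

View pics/crops.png

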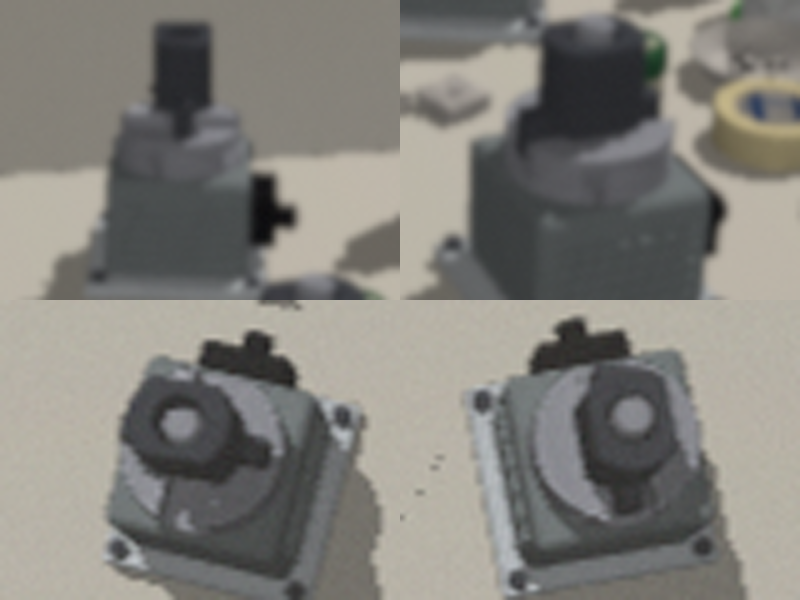

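Crops: the far hub (left) is high. Its top covers the shaft and one tab points right, off the slot. The near hub is home, with its shaft poking out and a tab in the slot. Next I'll triangulate the far one.

```bash
cat > h.py <<'E'
import numpy as np, cv2
from scipy.spatial.transform import Rotation as R
C={"side":(495.335,279.707,211.856,[.32272694,-1.04735029,.46421108],[-.5454812,.83400958,-.06860595,.04659946]),
"top":(426.043,277.991,213.627,[.34442331,-.23946268,.93980101],[-.06183056,.70749565,-.70332206,.03106403])}
def ray(n,u,v):
    f,cx,cy,o,q=C[n]; d=R.from_quat(np.r_[q[1:],q[0]]).apply([(u-cx)/f,(v-cy)/f,1]); return np.array(o),d
def atz(n,u,v,z):
    o,d=ray(n,u,v); return o+d*(z-o[2])/d[2]
def tri(a,b):
    (o1,d1),(o2,d2)=ray(*a),ray(*b); A=np.c_[d1,-d2]; s=np.linalg.lstsq(A,o2-o1,rcond=None)[0]
    p,q=o1+s[0]*d1,o2+s[1]*d2; return (p+q)/2,np.linalg.norm(p-q)
def pix(n,p):
    f,cx,cy,o,q=C[n]; c=R.from_quat(np.r_[q[1:],q[0]]).inv().apply(np.array(p)-o); return f*c[...,0]/c[...,2]+cx,f*c[...,1]/c[...,2]+cy
E
python3 - <<'E'
from h import *
np.set_printoptions(precision=4,suppress=True)
print("hubtop",tri(("top",216.4,174.6),("side",300.75,167)))
print("near hub",tri(("top",318+(630-400)/5,155+115/5),("side",285+(597-400)/4,225+23/4)))
c=atz("top",216.4,174.6,.132);print("c",c)
b=[atz("top",u,v,.008) for u,v in((248.6,173),(239,208),(204,199.6))];print(b,(b[0]+b[2])/2)
for a,d in((b[1],b[0]),(b[2],b[1])):e=d-a;print(np.linalg.norm(e),np.degrees(np.arctan2(e[1],e[0])))
t=atz("top",180+268/5,150+155/5,.1);e=t-c;print("tab",t,np.linalg.norm(e[:2]),np.degrees(np.arctan2(e[1],e[0])))
for nm,u,v in(("slot low",165,500),("slot hi",200,378)):
  t=atz("top",180+u/5,150+(v-300)/5,.084);e=t-c;print(nm,np.linalg.norm(e[:2]),np.degrees(np.arctan2(e[1],e[0])))
E
```

```text
hubtop (array([ 0.5282, -0.0837,  0.1359]), np.float64(0.002924704370165184))
near hub (array([ 0.5232, -0.3696,  0.1251]), np.float64(0.0020540504004422496))
c [ 0.5276 -0.0828  0.132 ]
[array([ 0.5593, -0.1315,  0.008 ]), array([ 0.4799, -0.1115,  0.008 ]), array([ 0.4987, -0.0325,  0.008 ])] [ 0.529 -0.082  0.008]
0.08186647464353569 -14.132922728350358
0.08120196989911524 -103.36773225220175
tab [ 0.5216 -0.112   0.1   ] 0.02976766797845871 -101.58479426935406
slot low 0.02643634487318185 144.23779163757
slot hi 0.03000357475054218 4.445522056581356
```

Heights check out: tops at about 136 and 125 mm against 134 and 122–128 expected, so the far hub is the high one. The turn comes out close to 90°, so I'll check both angles with a model overlay.

Run:
```python
from h import *
def draw(n,im,x0,y0,s,hub,drv):
    def P(pts,c,cl=True):
        u,v=pix(n,np.array(pts)); q=np.c_[(u-x0+.5)*s,(v-y0+.5)*s].round().astype(np.int32); cv2.polylines(im,[q],cl,c,1,cv2.LINE_AA)
    def T(loc,yaw,cx):return R.from_euler("z",yaw,degrees=True).apply(np.array(loc,float))+[cx[0],cx[1],0]
    c=(.528,-.0825)
    for z in(.084,.104):P(T([[a,b,z] for a,b in((.03,.005),(.03,-.005),(-.03,-.005),(-.03,.005))],hub,c),(0,255,255))
    th=np.linspace(0,2*np.pi,80); P(T(np.c_[.021*np.cos(th),np.clip(.021*np.sin(th),-.016,.016),0*th+.134],hub,c),(0,255,0))
    P(T(np.c_[.034*np.cos(th),.034*np.sin(th),0*th+.084],0,c),(255,0,255))
    for y in(-.0105,.0105):P(T([[-.032,y,.084],[.032,y,.084]],drv,c),(0,0,255))
    P(T([[a,b,.006] for a,b in((.048,.048),(.048,-.048),(-.048,-.048),(-.048,.048))],drv,c),(255,100,0))
out=[]
for n,x0,y0,w,h in(("top",190,145,70,70),("side",270,160,65,65)):
    im=cv2.imread(f"pics/{n}0.png")[y0:y0+h,x0:x0+w]; s=400/w
    a=cv2.resize(im,(400,400),interpolation=cv2.INTER_CUBIC); a=cv2.convertScaleAbs(a,alpha=1.3,beta=20)
    b=a.copy(); draw(n,b,x0,y0,s,-102,-14); out+=[a,b]
cv2.imwrite("pics/ov.png",cv2.resize(np.vstack([np.hstack(out[:2]),np.hstack(out[2:])]),(600,600)))
```

```text
(no output)
```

View pics/ov.png

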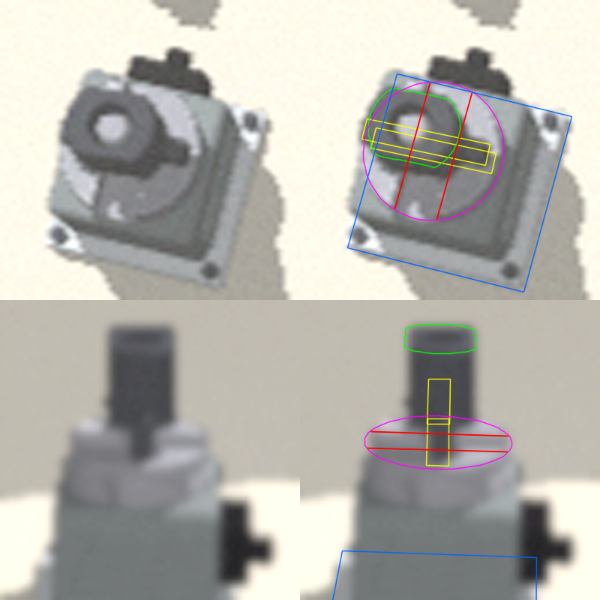

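The overlay fits: hub axis at (0.528, -0.0825), tabs at about -102°, slot at about -14°. I'll go above it with the finger line at -12° world yaw.

Call:
move_arm --plan '[5.66,-12.05,-0.6,0,0,-1.34,5.66,-12.05,-0.6,0,0,-1.34,5.66,-12.05,-0.6,0,0,-1.34,5.66,-12.05,-0.6,0,0,-1.34,5.66,-12.05,-0.6,0,0,-1.34,5.66,-12.05,-0.6,0,0,-1.34,5.66,-12.05,-0.6,0,0,-1.34,5.66,-12.05,-0.6,0,0,-1.34,5.66,-12.05,-0.6,0,0,-1.34,5.66,-12.05,-0.6,0,0,-1.34]' --grip 85

```text
time_s: 1.35
eef_pos: [0.5111, -0.0471, 0.2029]
eef_rot: [-0.0, 0.777, 0.629, 0.0]
wrist_force: [0.5, 0.4, 0.3]
opening: 0.996
grasp_force: 0.0
```

Call:
move_arm --plan '[0.34,-0.71,0,0,0,0,0.34,-0.71,0,0,0,0,0.34,-0.71,0,0,0,0]' --grip 65

```text
time_s: 1.72
eef_pos: [0.5271, -0.0801, 0.2025]
eef_rot: [-0.001, 0.777, 0.629, -0.0]
wrist_force: [0.2, 0.1, 0.1]
opening: 0.761
grasp_force: 0.0
```

Run:
```python
from bench import ctrl
from h import *
o=ctrl.get_obs();print(o["time_s"],o["eef_pos"],o["eef_rot"],o["q"],o["opening"],o["wrist_force"])
a=[]
for n,x0,y0,w,h in(("side",255,120,100,100),("top",160,110,100,100)):
    im=ctrl.camera(n)["pixels"][:,:,::-1]; a.append(cv2.resize(im[y0:y0+h,x0:x0+w],(400,400),interpolation=cv2.INTER_CUBIC))
cv2.imwrite("pics/above.png",np.hstack(a))
```

```text
1.725 [ 0.52712694 -0.0800536   0.20253673] [-7.93786009e-04  7.77419742e-01  6.28981599e-01 -2.49638322e-04] [-3.73711490e-01  1.16677583e-01  1.74013614e+00  3.65079197e-04
  1.28640587e+00 -1.63503523e-01] 0.7611815526055409 [0.20319562 0.05329778 0.10404886]
```

View pics/above.png

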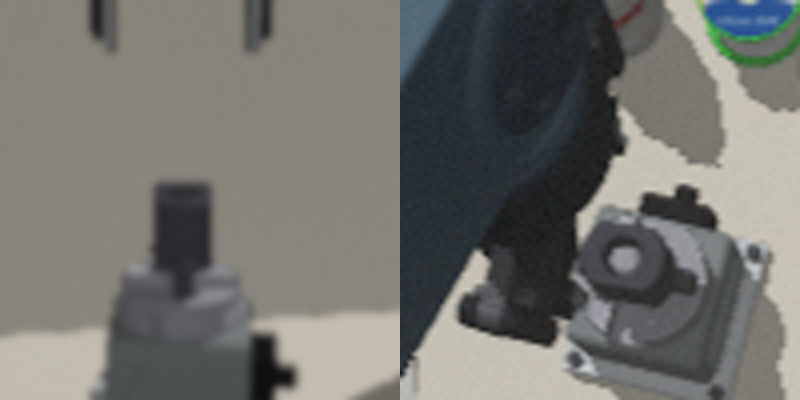

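The fingers stand symmetrically about the hub in the side view: tips at columns 115 and 246, hub centre at 182. Going down.

Call:
move_arm --plan '[0.02,-0.05,-0.8,0,0,0,0.02,-0.05,-1.5,0,0,0,0.02,-0.05,-2.05,0,0,0,0.02,-0.05,-2.05,0,0,0,0.02,-0.05,-2.05,0,0,0]'

```text
time_s: 2.45
eef_pos: [0.5294, -0.0827, 0.1019]
eef_rot: [0.001, 0.777, 0.63, 0.0]
wrist_force: [-0.2, -0.7, 0.5]
opening: 0.758
grasp_force: 0.0
```

Call:
move_arm --plan '[0,0,0,0,0,0,0,0,0,0,0,0,0,0,0,0,0,0,0,0,0,0,0,0,0,0,0,0,0,0]' --grip 20

```text
time_s: 3.08
eef_pos: [0.5296, -0.0832, 0.102]
eef_rot: [0.001, 0.777, 0.629, 0.001]
wrist_force: [-2.0, 0.5, 6.5]
opening: 0.365
grasp_force: 58.9
```

Run:
```python
from bench import ctrl
from h import *
o=ctrl.get_obs();print(o["time_s"],o["eef_pos"],o["eef_rot"],o["opening"]*85.4,o["wrist_force"],o["torque"],o["grasp_force"])
a=[]
for n,x0,y0,w,h in(("side",255,120,100,100),("top",160,110,100,100)):
    im=ctrl.camera(n)["pixels"][:,:,::-1]; a.append(cv2.resize(im[y0:y0+h,x0:x0+w],(400,400),interpolation=cv2.INTER_CUBIC))
cv2.imwrite("pics/grip.png",np.hstack(a))
```

```text
3.075 [ 0.52957627 -0.08324867  0.10203116] [7.68733301e-04 7.77314338e-01 6.29111676e-01 5.73135618e-04] 31.153924831988554 [-1.97017591  0.46375252  6.50101999] [0.23231359 0.18362708 0.04404657] 58.94714176823982
```

View pics/grip.png

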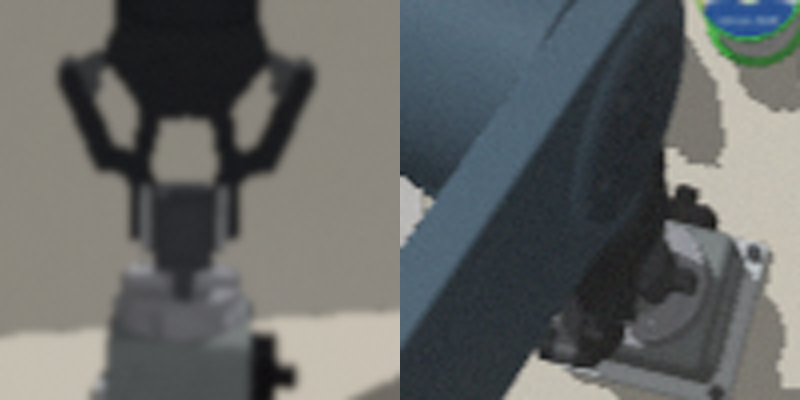

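Flats gripped at 31 mm opening, 59 N. Turning the hub +88° in two steps.

Call:
move_arm --plan '[0,0,0,0,0,0.15,0,0,0,0,0,0.3,0,0,0,0,0,0.45,0,0,0,0,0,0.6,0,0,0,0,0,0.75,0,0,0,0,0,0.9,0,0,0,0,0,0.9]'

```text
time_s: 4.05
eef_pos: [0.53, -0.0836, 0.102]
eef_rot: [0.001, 0.426, 0.905, 0.0]
wrist_force: [0.2, 0.1, 5.1]
opening: 0.367
grasp_force: 59.3
```

Call:
move_arm --plan '[0,0,0,0,0,0.15,0,0,0,0,0,0.3,0,0,0,0,0,0.45,0,0,0,0,0,0.55,0,0,0,0,0,0.636,0,0,0,0,0,0.636,0,0,0,0,0,0.636]'

```text
time_s: 4.92
eef_pos: [0.5291, -0.083, 0.1008]
eef_rot: [0.0, 0.123, 0.992, 0.0]
wrist_force: [3.3, 1.3, -1.6]
opening: 0.368
grasp_force: 58.8
```

Run:
```python
from bench import ctrl
from h import *
o=ctrl.get_obs();print(o["time_s"],o["eef_pos"],o["eef_rot"],o["opening"]*85.4,o["wrist_force"],o["torque"],o["grasp_force"],o["q"])
a=[]
for n,x0,y0,w,h in(("side",255,120,100,100),("top",160,110,100,100)):
    im=ctrl.camera(n)["pixels"][:,:,::-1]; a.append(cv2.resize(im[y0:y0+h,x0:x0+w],(400,400),interpolation=cv2.INTER_CUBIC))
cv2.imwrite("pics/turned.png",np.hstack(a))
```

```text
4.925 [ 0.52912375 -0.08302903  0.10075854] [4.21301022e-04 1.23177053e-01 9.92384617e-01 9.47373579e-05] 31.407749208724198 [ 3.29422336  1.27918352 -1.587406  ] [ 0.23748991 -0.493285   -0.0015209 ] 58.83950408828241 [-3.77643830e-01  2.51273033e-01  1.81098443e+00  4.48483228e-04
  1.07856733e+00 -1.70167056e+00]
```

View pics/turned.png

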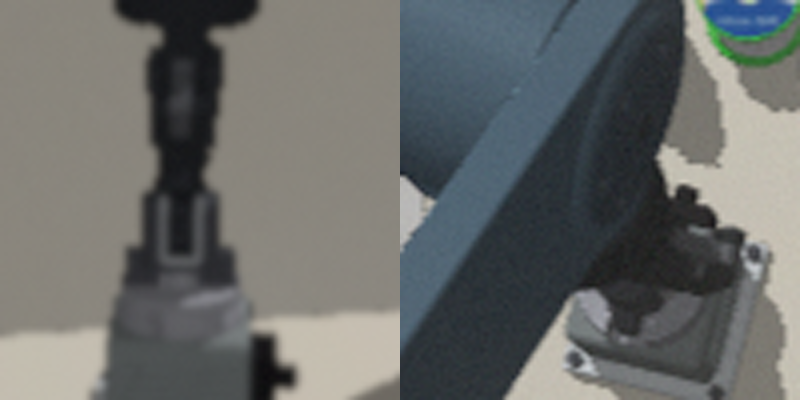

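The hub has turned, and the upward force has gone, so the tabs are over the slot. Letting go.

Call:
move_arm --plan '[0,0,0,0,0,0,0,0,0,0,0,0,0,0,0,0,0,0,0,0,0,0,0,0]' --grip 65

```text
time_s: 5.52
eef_pos: [0.5287, -0.0831, 0.1007]
eef_rot: [-0.0, 0.122, 0.993, -0.0]
wrist_force: [0.4, -0.0, -0.3]
opening: 0.758
grasp_force: 0.0
```

Call:
move_arm --plan '[0,0,0.7,0,0,0,0,0,1.7,0,0,0,0,0,2.6,0,0,0,0,0,2.6,0,0,0,0,0,2.6,0,0,0]'

```text
time_s: 6.15
eef_pos: [0.5283, -0.0829, 0.23]
eef_rot: [-0.0, 0.122, 0.993, 0.0]
wrist_force: [-0.0, -1.0, 0.1]
opening: 0.758
grasp_force: 0.0
```

Run:
```python
from bench import ctrl
from h import *
o=ctrl.get_obs();print(o["time_s"],o["eef_pos"],o["opening"]*85.4,o["wrist_force"])
a=[]
for n,x0,y0,w,h in(("side",255,140,100,100),("top",180,130,80,80)):
    im=ctrl.camera(n)["pixels"][:,:,::-1]; a.append(cv2.resize(im[y0:y0+h,x0:x0+w],(400,400),interpolation=cv2.INTER_CUBIC))
cv2.imwrite("pics/rel.png",np.hstack(a))
for z in(.134,.122):print(z,pix("side",[.528,-.0825,z]),[(x-255)*4 for x in pix("side",[.528,-.0825,z])[:1]],(pix("side",[.528,-.0825,z])[1]-140)*4)
```

```text
6.15 [ 0.52832789 -0.08291433  0.23002729] 64.71614528403761 [-0.03271125 -0.98516298  0.06433132]
0.134 (np.float64(299.81707404736244), np.float64(167.80157637121232)) [np.float64(179.26829618944976)] 111.20630548484928
0.122 (np.float64(299.7076678575159), np.float64(173.24141298327487)) [np.float64(178.8306714300636)] 132.96565193309948
```

View pics/rel.png

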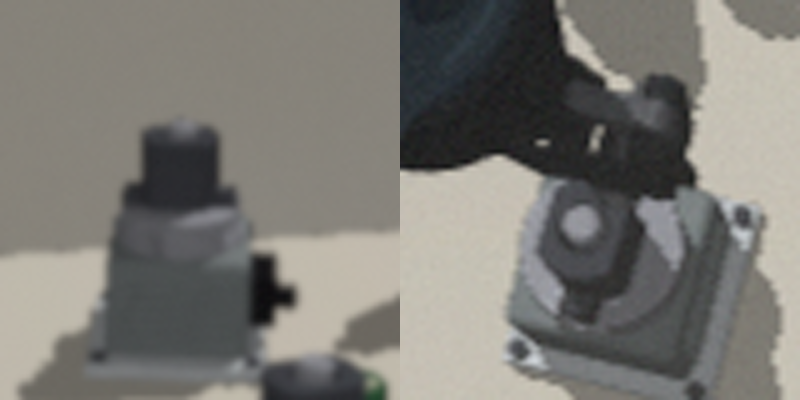

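The shaft now pokes out of the hub (side (181,124)) and the hub top is about 21 crop pixels lower, which is about 12 mm. I'll confirm it is flush with a home-pose overlay.

Run:
```python
from h import *
from bench import ctrl
out=[]
for n,x0,y0,w in(("side",270,155,60),("top",190,150,60)):
    im=ctrl.camera(n)["pixels"][:,:,::-1][y0:y0+w,x0:x0+w]; a=cv2.resize(im,(400,400),interpolation=cv2.INTER_CUBIC); s=400/w
    a=cv2.convertScaleAbs(a,alpha=1.5,beta=20)
    th=np.linspace(0,2*np.pi,80)
    for dz,c in((0,(0,255,0)),(.012,(0,0,255))):
        for p in(np.c_[.021*np.cos(th),np.clip(.021*np.sin(th),-.016,.016),0*th+.122+dz],np.array([[i,j,.092+dz] for i,j in((.03,.005),(.03,-.005),(-.03,-.005),(-.03,.005))])):
            p=R.from_euler("z",-14,degrees=True).apply(p)+[.5285,-.0830,0]
            u,v=pix(n,p); cv2.polylines(a,[np.c_[(u-x0+.5)*s,(v-y0+.5)*s].round().astype(np.int32)],True,c,1,cv2.LINE_AA)
    out.append(a)
cv2.imwrite("pics/ov2.png",np.hstack(out))
```

```text
(no output)
```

View pics/ov2.png

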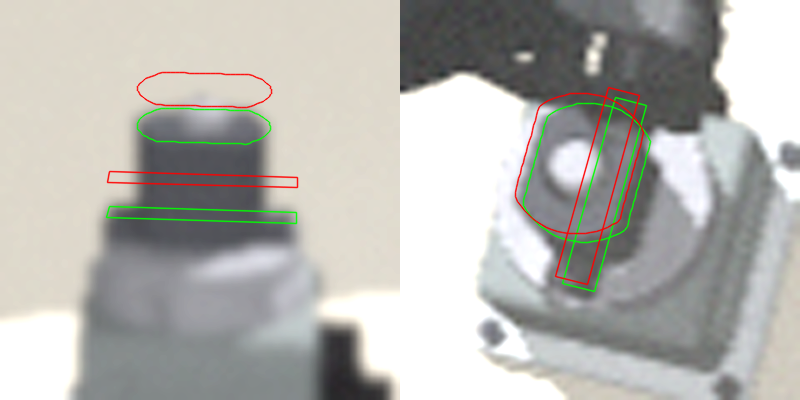

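The green home-pose outline matches the hub top (row 125) and the tabs (row 215), so the hub is down and the gripper is clear of it. Handing in.

```bash
python3 -c "
from bench import ctrl
print(ctrl.hand_in())"
```

```text
the job is handed in; nothing more can be done
None
```

The high hub was turned about 88° and dropped into its keyway; the camera overlay shows it about 12 mm lower, at the flush height. It was released, the other hub was left alone, and the job was handed in at about 6 s (no verdict returned).

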